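# Clamp a lens barrel in the fixture chuck

### The job

Take the flanged lens barrel from the white tray and stand it upright, foot down, on the seat of the open three-jaw chuck. Then swing the chuck's sleeve clockwise (seen from above) by its upright handle until all three jaws grip the barrel firmly, and let go. Do not tip the barrel over, and leave the plain spacer, the screwdriver and the bottle where they are.

Things in the scene. Friction and masses are not known exactly. Their poses are not given: they have to be found in the camera images.
- barrel: Loose flanged lens barrel, plain aluminium, 110 mm tall, about 0.35 kg. From below: foot 54 mm diameter and 40 mm high (the jaws grip this), flange 72 mm diameter from 40 to 48 mm, then a tube 48 mm diameter up to 110 mm, with a dark lens in the top. Starts standing foot down on the tray (tray 10 mm thick, 120 x 220 mm). Origin: centre of the foot's underside, z along its axis, upwards.
- spacer: Loose plain aluminium tube without a flange, 50 mm diameter, 85 mm tall, standing on the same tray, its axis 90 mm or more from the barrel's; either of the two may be on either side. Not needed: leave it. Origin: centre of its underside.
- chuck_seat (a point): Centre of the chuck's flat round seat, 45 mm above the table, on the chuck's vertical axis. The chuck is fixed: base flange 160 mm diameter and 12 mm high, knurled sleeve ring 146 mm diameter at 16 to 36 mm high, seat disc 124 mm diameter; the jaws stand 28 mm high on the seat (tops 73 mm above the table). z up, the axes turn with the chuck.
- handle (a point): A point on the axis of the sleeve's handle: an upright round steel pin, 20 mm diameter, 110 mm out from the chuck's axis, on a short radial arm (top of arm 32 mm above the table). The point is 105 mm above the table; the pin's top is 125 mm above it. It circles the chuck's axis as the sleeve turns.
- sleeve (a joint): Turn of the sleeve, rad: 0 = jaws fully open, grows clockwise seen from above, end stop 1.4. Each jaw moves 10 mm inward per rad; its face is 37 mm from the axis at 0, so they meet the foot at about 1.0. The jaws are sprung (8 N/mm): the handle then stiffens from 3 N to 12 N at the stop; a firm grip needs 1.1 or more. Springs back a little from beyond. Starts at 0 to 0.4; stays by friction.
- jaw0: Steel jaw, 16 mm wide, sprung on a dark steel carrier, on the -x side of the chuck seat's frame. Origin: on the chuck's axis at table height when fully open; it moves inward with the sleeve.
- jaw1: The same, at -60 degrees in the chuck seat's frame.
- jaw2: The same, at +60 degrees in the chuck seat's frame.
- driver: Bystander: screwdriver with a black handle, 190 mm long, lying on the table. Leave it.
- bottle: Bystander: white plastic bottle, 64 mm diameter, 150 mm tall, standing on the table. Origin: centre of its underside. Leave it.
Not all that is in view belongs to the job. Leave any blue look-alike of the barrel alone.

How it is judged:
On the way, in this order (a step that is already met when the one before it is completed fails the run):
1. the barrel stands upright on the chuck's seat between the open jaws (z of barrel in the frame of chuck_seat between -0.003 and 0.003 m and horizontal distance between barrel and chuck_seat below 0.012 m and angle between barrel's own z axis and vertical below 0.08 rad), for 0.2 s.
2. the sleeve is turned until all three jaws press on the barrel (value of joint sleeve above 0.85 rad and contact force between each of jaw0, jaw1, jaw2 and barrel above 3 N), for 0.2 s.
At the end, for the whole second after the job is handed in: The barrel stands foot down on the chuck's seat (within 3 mm in height, 3 mm of the chuck's axis, tilted less than 0.05 rad), at rest, the sleeve is turned past 0.85 rad and each of the three jaws presses on the barrel with more than 3 N (all of step 2 and z of barrel in the frame of chuck_seat between -0.003 and 0.003 m and horizontal distance between barrel and chuck_seat below 0.003 m and angle between barrel's own z axis and vertical below 0.05 rad and linear speed of barrel below 0.02 m/s); the robot touches nothing.
It fails at once if the barrel is tipped over (more than 0.7 rad) (angle between barrel's own z axis and vertical above 0.7 rad).
It fails at once if the spacer, the screwdriver or the bottle is moved by more than 30 mm (distance of any of spacer, driver, bottle from where it was at the start of the episode above 0.03 m).
It also fails if it takes over 51 s, if anything falls off the work surface, if the arm or the gripper's body presses on something with over 40 N, if the wrist force passes 120 N, or if a joint passes its speed limit or range.

### The arm

A 7-joint arm with a two-finger parallel gripper is mounted at the origin on the work surface. World frame = base frame: x ahead of the robot, y to its left, z up, the work surface at z = 0. Lengths are in m, angles in rad, forces in N, time in s.
With the tool pointing down it reaches from about 0.4 to 0.85 m from the base axis. Payload 10.4 kg.
Tool frame: the origin (TCP) lies between the finger pads; the fingertips stand manip.tip_extent ahead of it and the grasp point (between the pads) lies 6 mm ahead of it (manip.tip_extent is the distance from the TCP to the fingertips, in m); z points along the fingers, y is the line along which they close (so a half turn about z gives the same grasp; the last joint's range is limited). The gripper opens to 85 mm and grips with 20 to 120 N. Pads are 22 mm wide; open, the fingers measure 114 mm over their backs; the gripper's body (76 mm by 85 mm) begins 54 mm behind the grasp point. The pads swing forward as they close: fully open they stand 13 mm farther back than shut.
Start: joints at [1.12, 0.332, -0.065, 1.46, 0.022, 1.35, -0.088], TCP at [0.259, -0.569, 0.256] pointing down, gripper open.
Joint ranges: [-2.6, 2.6], [-0.5, 2.12], [-1.47, 1.34], [0.16, 2.42], [-1.27, 4.41], [0.06, 2.06], [-2.6, 2.6]. Speed limits (rad/s): [2.22, 2.22, 2.79, 2.79, 3.14, 3.14, 3.14].

### API

Orientations are given as a unit quaternion [x, y, z, w].
In Python, from workcell import get_obs, optics, workorder, manip gives the robot as it stands.
- The arm moves only by the tool jog_arm, never from a script. Its argument "increments" is a list of rows, each a list of 7 numbers: the shift along the tool's x, y, z in m, then the turn, a rotation vector about the tool's x, y, z in rad, then the opening, from -1 (shut) to 1 (fully open). A call has 1 to 5 rows; each row is the pose to reach, as a shift and turn from the pose commanded when the call began, along the tool's axes at that moment; what a row does not reach only later rows make up. A row lasts 1/12 s, in which the tool goes at most 41.7 mm and 7.16 degrees, less where a joint would pass 70% of its speed; a pose out of reach is approached as far as the arm can. A call with a gripper value outside its range is refused whole. The fingers move at their own pace and stop on an object; "grip_force" is the grip in N (left out, the last holds). Time passes only in rows, so rows that repeat a pose let the fingers close. It gives the time, the measured TCP pose, the force, the opening and the grip force at its end, in the units of the state.
- get_obs(): the state, without advancing time (a new reading comes with each control period).
- optics.camera(name): name is "side" or "top"; returns a dict with "color" (384x512x3 uint8, red, green, blue), "depth" (384x512 float32, m along the optical axis (not along the pixel's ray), 0 where there is no reading), "K" (3x3 intrinsics, pixels), "R" (3x3) and "t" (3): a world point X has camera coordinates R X + t. Camera axes: x right, y down, z forward; pixel columns grow to the right and rows downward; lengths in m; the calibration is good to about 2 mm. A picture is of the moment at which its call begins.
- workorder.hand_in(): hands the job in; it is judged then, once.
The state is a dict: "clock": time; "joint_pos": joint angles; "joint_velocities": joint speeds; "tau": joint torques, N m; "position": TCP position; "ee_rot": TCP orientation; "ft_force": force on the tool from outside, world axes, zero at the start; "torque": the same for the moment, N m; "grip_width": opening from 0.0 (shut) to 1.0 (fully open); "grasp_force": force on a finger pad.
Only numpy, scipy, OpenCV 4.12 (cv2) and the standard library are available. Lean on these libraries where they do the work, as an engineer would, in place of code of your own. Each camera call takes 0.05 s, during which the arm holds its last target. There are 200 camera calls.

## Working session

There is one attempt and no reset: what is moved stays moved. The work goes in short steps, Python scripts to look and compute and a tool call to move; the robot and the scene stay as the last step left them, time stands still between calls to the robot, and variables do not carry over. Pictures are saved under pics/ and viewed, at most 10 in all, crops included, and the job is handed in when it is done.

Besides the shell and the picture viewer there is one more tool, called by a JSON object that holds its "name" and its "arguments". jog_arm: Moves the arm, as the interface text tells. Its arguments: {"type":"object","properties":{"increments":{"type":"array"},"grip_force":{"type":"number"}},"required":["increments"]}

```bash
mkdir -p pics; cat > h.py <<'E'
import numpy as np, cv2
from workcell import get_obs, optics, workorder, manip
def cam(n):
    c=optics.camera(n); d=c["depth"]; K=c["K"]
    v,u=np.indices(d.shape)
    P=np.stack([(u-K[0,2])*d/K[0,0],(v-K[1,2])*d/K[1,1],d],-1)
    W=(P-c["t"])@c["R"]; W[d==0]=np.nan
    return c,W
def save(c,f): cv2.imwrite("pics/"+f,c["color"][:,:,::-1])
E
python3 - <<'E'
from h import *
for n in("top","side"):
    c,W=cam(n); save(c,n+"1.png"); np.savez(n+"1.npz",W=W,color=c["color"])
    print(n,c["K"].round(1).tolist(),c["R"].round(3).tolist(),c["t"].round(3))
o=get_obs(); print({k:np.round(v,3) for k,v in o.items()}, manip.tip_extent)
E
```

```text
top [[481.1, 0.0, 253.2], [0.0, 481.1, 189.5], [0.0, 0.0, 1.0]] [[-0.012, -1.0, -0.002], [-0.986, 0.012, -0.166], [0.166, -0.0, -0.986]] [-0.025  0.516  1.344]
side [[373.1, 0.0, 256.7], [0.0, 373.1, 193.2], [0.0, 0.0, 1.0]] [[-0.927, -0.375, 0.016], [-0.281, 0.666, -0.691], [0.249, -0.645, -0.723]] [0.48  0.216 0.839]
{'clock': np.float64(0.1), 'joint_pos': array([ 1.12 ,  0.333, -0.065,  1.461,  0.022,  1.35 , -0.089]), 'joint_velocities': array([-0.001, -0.001,  0.001, -0.003,  0.001, -0.   , -0.001]), 'tau': array([ 2.0000e-03, -6.2675e+01,  4.9000e-02, -3.9243e+01,  1.6000e-02,
        7.0000e-03, -0.0000e+00]), 'position': array([ 0.259, -0.568,  0.256]), 'ee_rot': array([ 0.977,  0.212, -0.   , -0.001]), 'ft_force': array([ 0.176, -0.091, -0.477]), 'torque': array([0.055, 0.019, 0.   ]), 'grasp_force': np.float64(0.0), 'grip_width': np.float64(0.999)} 0.025
```

View pics/top1.png

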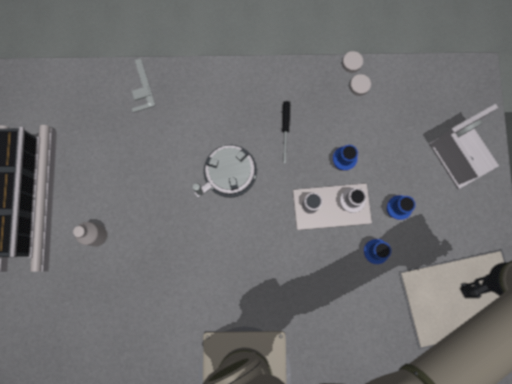

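View pics/side1.png

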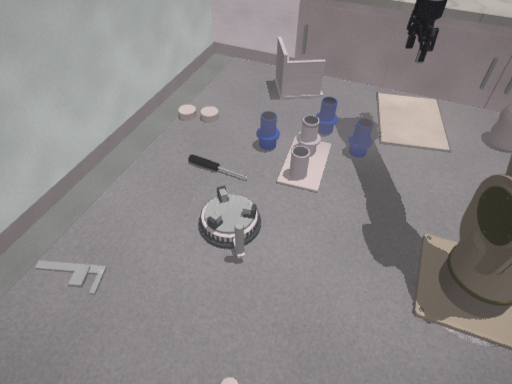

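The top view shows the barrel (flange, dark lens) at about (352,198), the spacer at (313,202), the chuck at (230,170) and its handle at (198,189). The side view shows the barrel at (309,130) and the spacer at (300,162). The blue look-alikes stand around the tray.

```bash
cat >> h.py <<'E'
def circ(p,r=None):
    from scipy.optimize import least_squares
    f=lambda q: np.hypot(p[:,0]-q[0],p[:,1]-q[1])-(q[2] if r is None else r)
    x0=[*p[:,:2].mean(0),r or .03]
    return least_squares(f,x0,loss='soft_l1',f_scale=.001).x.round(4)
E
python3 - <<'E'
from h import *
D={n:np.load(n+"1.npz") for n in("top","side")}
Wt=D["top"]["W"]
for nm,(u,v) in dict(barrel=(352,198),spacer=(313,202),chuck=(230,170),handle=(198,189)).items(): print(nm,Wt[v,u].round(4))
def pts(n,c,r,z0,z1):
    p=D[n]["W"].reshape(-1,3); col=D[n]["color"].reshape(-1,3)
    m=(np.hypot(p[:,0]-c[0],p[:,1]-c[1])<r)&(p[:,2]>z0)&(p[:,2]<z1); return p[m],col[m]
b0=Wt[198,352]; ch=Wt[170,230]; h0=Wt[189,198]
for n in D:
    p,_=pts(n,b0,.05,.113,.13); print(n,"barrel top",len(p),p.mean(0).round(4),p.min(0).round(4),p.max(0).round(4))
    p,_=pts(n,b0,.06,.052,.062); print(n,"flange",len(p),p.min(0).round(4),p.max(0).round(4))
    p,_=pts(n,b0,.05,.07,.11); print(n,"tubewall fit r24",len(p),circ(p,.024))
    p,_=pts(n,ch,.09,.041,.05); print(n,"seat",len(p),p.mean(0).round(4),((p.min(0)+p.max(0))/2).round(4),(p.max(0)-p.min(0)).round(4), np.array(cv2.minEnclosingCircle(p[:,:2].astype('f4'))[0]).round(4))
    p,_=pts(n,ch,.09,.066,.08); print(n,"jawtops",len(p))
    if len(p)>3:
        _,l,c=cv2.kmeans(p[:,:2].astype('f4'),3,None,(3,50,1e-5),10,cv2.KMEANS_PP_CENTERS); print(c.round(4))
    p,_=pts(n,h0,.05,.115,.135); print(n,"handle top",len(p),p.mean(0).round(4), p.min(0).round(4),p.max(0).round(4))
    p,_=pts(n,h0,.05,.05,.115); print(n,"handle wall",len(p),circ(p,.01) if len(p)>3 else 0)
E
```

```text
barrel [ 0.4763 -0.299   0.1196]
spacer [ 0.4698 -0.1957  0.0968]
chuck [0.5734 0.0352 0.0463]
handle [0.5049 0.1182 0.1268]
top barrel top 252 [ 0.4799 -0.3129  0.1213] [ 0.4566 -0.3372  0.1131] [ 0.5037 -0.2902  0.1297]
top flange 171 [ 0.4451 -0.3489  0.0521] [ 0.5148 -0.2782  0.062 ]
top tubewall fit r24 55 [ 0.4809 -0.3142  0.024 ]
top seat 1047 [0.5795 0.0364 0.0455] [0.5778 0.0382 0.0455] [0.137  0.1277 0.009 ] [0.5782 0.0377]
top jawtops 216
[[ 5.936e-01  8.660e-02]
 [ 6.143e-01 -3.000e-04]
 [ 5.289e-01  2.490e-02]]
top handle top 46 [0.5119 0.1237 0.1244] [0.502  0.1153 0.1175] [0.5224 0.1322 0.1293]
top handle wall 32 [0.5131 0.1242 0.01  ]
side barrel top 155 [ 0.4784 -0.3086  0.1196] [ 0.4551 -0.3342  0.1134] [ 0.5027 -0.2883  0.1234]
side flange 162 [ 0.4442 -0.3393  0.0521] [ 0.5143 -0.2765  0.0619]
side tubewall fit r24 180 [ 0.4797 -0.314   0.024 ]
side seat 1083 [0.5789 0.0387 0.0448] [0.5767 0.0389 0.0456] [0.1282 0.1287 0.0088] [0.5778 0.0388]
side jawtops 283
[[0.5922 0.0884]
 [0.5282 0.0272]
 [0.6133 0.0017]]
side handle top 74 [0.5105 0.1266 0.1229] [0.5014 0.1157 0.1151] [0.5206 0.1346 0.1282]
side handle wall 159 [0.5119 0.1238 0.01  ]
```

{"name": "jog_arm", "arguments": {"increments": [[0.035,-0.016,0,0,0,0.1,1],[0.07,-0.032,0,0,0,0.2,1],[0.105,-0.048,0,0,0,0.3,1],[0.14,-0.064,0,0,0,0.4,1],[0.175,-0.08,0,0,0,0.428,1]], "grip_force": 60}}

```text
clock: 0.52
position: [0.3861, -0.4216, 0.2561]
ee_rot: [1.0, -0.003, -0.0, -0.0]
ft_force: [0.6, -0.7, 0.8]
grip_width: 0.994
grasp_force: 0.0
```

{"name": "jog_arm", "arguments": {"increments": [[0.025,-0.028,0,0,0,0,1],[0.05,-0.056,0,0,0,0,1],[0.075,-0.084,0,0,0,0,1],[0.094,-0.108,0,0,0,0,1],[0.094,-0.108,0.01,0,0,0,1]]}}

```text
clock: 0.93
position: [0.4846, -0.3086, 0.2477]
ee_rot: [1.0, 0.005, 0.002, -0.001]
ft_force: [1.2, 0.7, 0.0]
grip_width: 1.001
grasp_force: 0.0
```

```bash
python3 -c "
from workcell import *
print(get_obs()['position'],get_obs()['ee_rot'])"
```

```text
[ 0.48456473 -0.30863973  0.24769509] [ 9.99986534e-01  4.71141373e-03  2.05237681e-03 -7.22114557e-04]
```

{"name": "jog_arm", "arguments": {"increments": [[0,0,0.02,0,0,0,1],[0,0,0.04,0,0,0,1],[0,0,0.06,0,0,0,1],[0,0,0.08,0,0,0,1],[0,0,0.08,0,0,0,1]]}}

```text
clock: 1.35
position: [0.4771, -0.3144, 0.162]
ee_rot: [1.0, -0.0, -0.003, -0.002]
ft_force: [-0.9, 1.4, -0.2]
grip_width: 1.005
grasp_force: 0.0
```

{"name": "jog_arm", "arguments": {"increments": [[0,0,0.015,0,0,0,1],[0,0,0.03,0,0,0,1],[0,0,0.045,0,0,0,1],[0,0,0.063,0,0,0,1],[0,0,0.063,0,0,0,1]]}}

```text
clock: 1.77
position: [0.4779, -0.3148, 0.101]
ee_rot: [1.0, -0.0, -0.002, -0.001]
ft_force: [-0.7, -0.2, -0.6]
grip_width: 0.996
grasp_force: 0.0
```

{"name": "jog_arm", "arguments": {"increments": [[0.002,0,0,0,0,0,0.5],[0.002,0,0,0,0,0,0],[0.002,0,0,0,0,0,-0.5],[0.002,0,0,0,0,0,-1],[0.002,0,0,0,0,0,-1]]}}

```text
clock: 2.18
position: [0.4823, -0.3155, 0.1051]
ee_rot: [1.0, 0.0, 0.001, 0.001]
ft_force: [-0.4, 1.2, 6.5]
grip_width: 0.548
grasp_force: 60.6
```

{"name": "jog_arm", "arguments": {"increments": [[0,0,0,0,0,0,-1],[0,0,0,0,0,0,-1],[0,0,0,0,0,0,-1],[0,0,0,0,0,0,-1],[0,0,0,0,0,0,-1]]}}

```text
clock: 2.6
position: [0.4823, -0.3156, 0.1051]
ee_rot: [1.0, 0.0, 0.001, 0.001]
ft_force: [-0.7, 1.2, 5.9]
grip_width: 0.549
grasp_force: 60.6
```

{"name": "jog_arm", "arguments": {"increments": [[0,0,-0.02,0,0,0,-1],[0,0,-0.045,0,0,0,-1],[0,0,-0.07,0,0,0,-1],[0,0,-0.1,0,0,0,-1],[0,0,-0.13,0,0,0,-1]]}}

```text
clock: 3.02
position: [0.4808, -0.3151, 0.2346]
ee_rot: [1.0, -0.0, -0.0, -0.0]
ft_force: [0.7, -0.3, -3.6]
grip_width: 0.547
grasp_force: 62.1
```

{"name": "jog_arm", "arguments": {"increments": [[0,0,0,0,0,0,-1],[0,0,0,0,0,0,-1],[0,0,0,0,0,0,-1]]}}

```text
clock: 3.27
position: [0.4809, -0.3151, 0.2326]
ee_rot: [1.0, -0.0, -0.0, -0.0]
ft_force: [0.5, -0.7, -3.4]
grip_width: 0.547
grasp_force: 62.6
```

```bash
python3 - <<'E'
from h import *
o=get_obs(); print(o['position'],o['ee_rot'],o['ft_force'])
c,W=cam("side"); save(c,"side2.png")
p=W.reshape(-1,3); b=o['position']
m=(np.hypot(p[:,0]-b[0],p[:,1]-b[1])<.05)
for z0 in np.arange(.1,.2,.01):
    q=p[m&(p[:,2]>z0)&(p[:,2]<z0+.01)]
    if len(q)>8: print(z0.round(3),len(q),q.min(0).round(4),q.max(0).round(4),circ(q))
E
```

```text
[ 0.48087982 -0.31513223  0.23262014] [ 9.99999867e-01 -1.46052345e-04 -4.61528608e-04 -1.80500891e-04] [ 0.54688201 -0.69504285 -3.41897457]
0.14 57 [ 0.4511 -0.3101  0.14  ] [ 0.5034 -0.2815  0.1499] [ 0.4783 -0.3131  0.0261]
0.15 56 [ 0.4512 -0.3143  0.1502] [ 0.4994 -0.2842  0.1599] [ 0.4777 -0.314   0.0265]
0.16 61 [ 0.4519 -0.3127  0.1602] [ 0.501  -0.2854  0.17  ] [ 0.4779 -0.3136  0.0258]
0.17 20 [ 0.4433 -0.3238  0.1703] [ 0.5054 -0.2785  0.1799] [ 0.483  -0.3257  0.0401]
0.18 181 [ 0.4426 -0.3443  0.1801] [ 0.5129 -0.2758  0.1898] [ 0.4778 -0.3134  0.0319]
0.19 66 [ 0.4543 -0.3167  0.1901] [ 0.5011 -0.2892  0.2   ] [ 0.4783 -0.3153  0.0237]
```

View pics/side2.png

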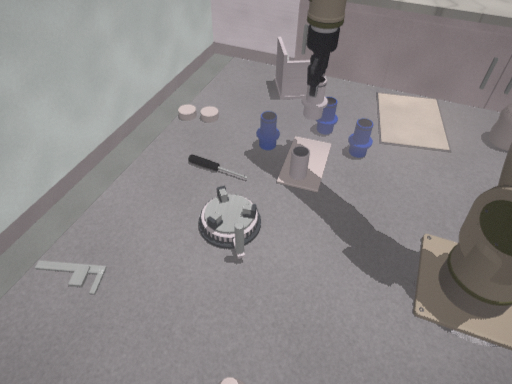

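{"name": "jog_arm", "arguments": {"increments": [[0.006,-0.02,0,0,0,0,-1],[0.016,-0.055,0,0,0,0,-1],[0.026,-0.09,0,0,0,0,-1],[0.037,-0.13,0,0,0,0,-1],[0.048,-0.17,0,0,0,0,-1]]}}

```text
clock: 3.73
position: [0.5287, -0.1438, 0.2318]
ee_rot: [1.0, -0.001, -0.001, -0.0]
ft_force: [0.9, 0.3, -3.9]
grip_width: 0.546
grasp_force: 62.6
```

{"name": "jog_arm", "arguments": {"increments": [[0.01,-0.035,0,0,0,0,-1],[0.02,-0.07,0,0,0,0,-1],[0.03,-0.105,0,0,0,0,-1],[0.042,-0.15,0,0,0,0,-1],[0.051,-0.183,0,0,0,0,-1]]}}

```text
clock: 4.15
position: [0.5799, 0.0395, 0.2318]
ee_rot: [1.0, -0.0, -0.001, 0.0]
ft_force: [1.2, -1.0, -2.9]
grip_width: 0.549
grasp_force: 62.5
```

{"name": "jog_arm", "arguments": {"increments": [[0,0,0,0,0,0,-1],[0,0,0,0,0,0,-1],[0,0,0,0,0,0,-1],[0,0,0,0,0,0,-1]]}}

```text
clock: 4.48
position: [0.58, 0.0362, 0.2323]
ee_rot: [1.0, -0.001, -0.001, 0.0]
ft_force: [0.3, -1.2, -3.9]
grip_width: 0.552
grasp_force: 62.9
```

```bash
python3 - <<'E'
from h import *
o=get_obs(); print(o['position'],o['ee_rot'],o['ft_force'],o['joint_pos'].round(2))
b=o['position']
for n in("side","top"):
    c,W=cam(n); p=W.reshape(-1,3)
    m=(np.hypot(p[:,0]-b[0],p[:,1]-b[1])<.05)
    for z0 in np.arange(.13,.19,.01):
        q=p[m&(p[:,2]>z0)&(p[:,2]<z0+.01)]
        if len(q)>8: print(n,z0.round(3),len(q),q.min(0).round(4),q.max(0).round(4),circ(q,.027 if z0<.165 else .036))
E
```

```text
[0.58003384 0.03620317 0.23231596] [ 9.99999100e-01 -9.81108740e-04 -8.31570211e-04  3.83031790e-04] [ 0.29257022 -1.16907911 -3.86645406] [ 0.24  0.29 -0.45  1.59  0.13  1.29 -1.81]
side 0.13 11 [0.5514 0.0301 0.137 ] [0.5915 0.0637 0.1395] [0.5782 0.0361 0.027 ]
side 0.14 69 [0.5503 0.0317 0.1404] [0.5951 0.0644 0.1499] [0.5775 0.0365 0.027 ]
side 0.15 78 [0.55   0.0308 0.1501] [0.5987 0.0649 0.1597] [0.5776 0.0364 0.027 ]
side 0.16 58 [0.5505 0.0377 0.1602] [0.5921 0.0654 0.1694] [0.5773 0.0365 0.027 ]
side 0.17 20 [0.5422 0.0344 0.1702] [0.6015 0.0717 0.18  ] [0.578 0.035 0.036]
side 0.18 302 [0.5411 0.0036 0.1801] [0.6127 0.0734 0.1895] [0.5803 0.0316 0.036 ]
```

{"name": "jog_arm", "arguments": {"increments": [[0,-0.002,0.015,0,0,0,-1],[0,-0.002,0.032,0,0,0,-1],[0,-0.002,0.05,0,0,0,-1],[0,-0.002,0.068,0,0,0,-1],[0,-0.002,0.084,0,0,0,-1]]}}

```text
clock: 5.0
position: [0.5802, 0.0385, 0.1482]
ee_rot: [1.0, -0.001, -0.0, 0.0]
ft_force: [-0.2, -1.0, -3.2]
grip_width: 0.547
grasp_force: 63.2
```

{"name": "jog_arm", "arguments": {"increments": [[0,0,0.002,0,0,0,-1],[0,0,0.005,0,0,0,-1],[0,0,0.007,0,0,0,-1],[0,0,0.007,0,0,0,-1],[0,0,0.007,0,0,0,-1]]}}

```text
clock: 5.42
position: [0.5809, 0.0396, 0.1433]
ee_rot: [1.0, -0.0, 0.001, 0.0]
ft_force: [0.5, 0.2, -2.8]
grip_width: 0.55
grasp_force: 63.2
```

{"name": "jog_arm", "arguments": {"increments": [[0,0,0.001,0,0,0,-1],[0,0,0.002,0,0,0,-1],[0,0,0.003,0,0,0,-1],[0,0,0.003,0,0,0,-1]]}}

```text
clock: 5.75
position: [0.5809, 0.0397, 0.1402]
ee_rot: [1.0, -0.0, 0.001, 0.0]
ft_force: [-1.0, -0.6, 3.3]
grip_width: 0.547
grasp_force: 63.2
```

{"name": "jog_arm", "arguments": {"increments": [[0,0,0,0,0,0,0.4],[0,0,0,0,0,0,0.8],[0,0,0,0,0,0,1],[0,0,0,0,0,0,1],[0,0,0,0,0,0,1]]}}

```text
clock: 6.17
position: [0.5805, 0.0397, 0.1393]
ee_rot: [1.0, -0.0, 0.0, 0.0]
ft_force: [-0.0, -0.2, 0.2]
grip_width: 1.003
grasp_force: 0.0
```

{"name": "jog_arm", "arguments": {"increments": [[0,0,-0.02,0,0,0,1],[0,0,-0.04,0,0,0,1],[0,0,-0.065,0,0,0,1],[0,0,-0.09,0,0,0,1],[0,0,-0.09,0,0,0,1]]}}

```text
clock: 6.58
position: [0.5825, 0.0401, 0.2345]
ee_rot: [1.0, -0.0, 0.004, -0.0]
ft_force: [-0.4, -0.1, -0.5]
grip_width: 1.0
grasp_force: 0.0
```

```bash
python3 - <<'E'
from h import *
o=get_obs(); print(o['position'],o['ee_rot'],o['ft_force'])
b=np.array([.578,.038]); h=np.array([.512,.1245])
for n in("side","top"):
    c,W=cam(n); p=W.reshape(-1,3); save(c,n+"3.png")
    m=(np.hypot(*(p[:,:2]-b).T)<.045); mh=(np.hypot(*(p[:,:2]-h).T)<.04)
    for z0,z1,r in((.055,.083,.027),(.095,.145,.024),(.086,.093,.036)):
        q=p[m&(p[:,2]>z0)&(p[:,2]<z1)]; q=q[np.hypot(*(q[:,:2]-b).T)<r+.006]
        if len(q)>8: print(n,z0,len(q),circ(q,r))
    q=p[m&(p[:,2]>.148)&(p[:,2]<.165)]
    if len(q): print("top z",np.median(q[:,2]),q.min(0),q.max(0))
    q=p[mh&(p[:,2]>.05)&(p[:,2]<.118)]
    if len(q)>8: print(n,"handle",circ(q,.01))
im=np.hstack([cv2.resize(cv2.imread("pics/side3.png")[140:280,170:310],(400,400)),cv2.resize(cv2.imread("pics/top3.png")[120:220,170:270],(400,400))])
cv2.imwrite("pics/c3.png",im)
E
```

```text
[0.582457   0.04012451 0.2345475 ] [ 9.99993352e-01 -1.12315795e-04  3.64031927e-03 -1.78779269e-04] [-0.4184671  -0.09239894 -0.48523429]
side 0.055 91 [0.5786 0.0407 0.027 ]
side 0.095 299 [0.5786 0.0407 0.024 ]
side 0.086 170 [0.5793 0.0381 0.036 ]
top z 0.15516342976787956 [0.55390106 0.01850035 0.14810037] [0.60108154 0.06600069 0.15787272]
side handle [0.5118 0.1238 0.01  ]
top handle [0.5131 0.1243 0.01  ]
```

View pics/c3.png

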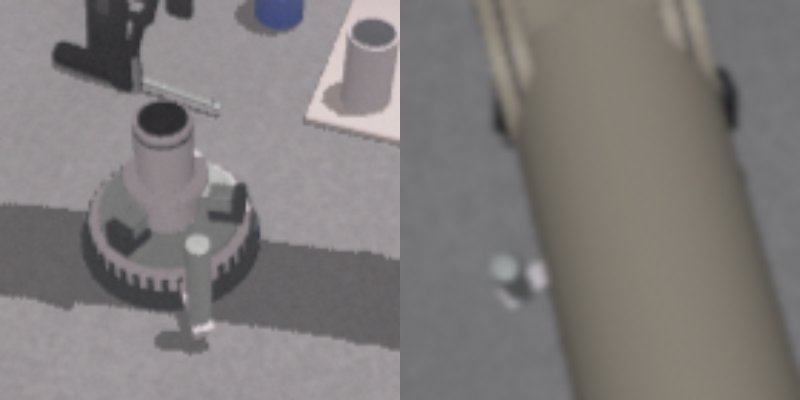

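{"name": "jog_arm", "arguments": {"increments": [[-0.015,-0.017,0,0,0,-0.12,1],[-0.03,-0.034,0,0,0,-0.24,1],[-0.045,-0.051,0,0,0,-0.36,1],[-0.06,-0.068,0,0,0,-0.48,1],[-0.069,-0.085,0,0,0,-0.6,1]]}}

```text
clock: 7.1
position: [0.5096, 0.1253, 0.228]
ee_rot: [0.954, 0.298, -0.001, 0.0]
ft_force: [0.9, -0.2, 0.5]
grip_width: 1.0
grasp_force: 0.0
```

{"name": "jog_arm", "arguments": {"increments": [[0,0,0,0,0,-0.12,1],[0,0,0,0,0,-0.24,1],[0,0,0,0,0,-0.36,1],[0,0,0,0,0,-0.48,1],[0,0,0,0,0,-0.6,1]]}}

```text
clock: 7.52
position: [0.5109, 0.1245, 0.2279]
ee_rot: [0.824, 0.567, -0.001, -0.0]
ft_force: [-0.8, -0.2, 0.2]
grip_width: 1.002
grasp_force: 0.0
```

{"name": "jog_arm", "arguments": {"increments": [[0,0,0,0,0,-0.12,1],[0,0,0,0,0,-0.24,1],[0,0,0,0,0,-0.371,1],[0,0,0,0,0,-0.371,1],[0,0,0,0,0,-0.371,1]]}}

```text
clock: 7.93
position: [0.5111, 0.1245, 0.2283]
ee_rot: [0.708, 0.706, -0.001, -0.0]
ft_force: [0.9, 0.7, -0.4]
grip_width: 0.998
grasp_force: 0.0
```

{"name": "jog_arm", "arguments": {"increments": [[0,0.001,0.025,0,0,0,1],[0,0.001,0.05,0,0,0,1],[0,0.001,0.075,0,0,0,1],[0,0.001,0.1,0,0,0,1],[0,0.001,0.115,0,0,0,1]]}}

```text
clock: 8.35
position: [0.511, 0.1242, 0.1113]
ee_rot: [0.709, 0.705, -0.001, -0.001]
ft_force: [0.0, -0.3, -1.4]
grip_width: 1.003
grasp_force: 0.0
```

{"name": "jog_arm", "arguments": {"increments": [[0,0,0,0,0,0,0.5],[0,0,0,0,0,0,0],[0,0,0,0,0,0,-0.5],[0,0,0,0,0,0,-1],[0,0,0,0,0,0,-1]], "grip_force": 40}}

```text
clock: 8.77
position: [0.5132, 0.1249, 0.1155]
ee_rot: [0.707, 0.707, 0.001, 0.001]
ft_force: [0.5, 0.5, 0.3]
grip_width: 0.299
grasp_force: 0.0
```

{"name": "jog_arm", "arguments": {"increments": [[0,0,0,0,0,0,-1],[0,0,0,0,0,0,-1],[0,0,0,0,0,0,-1]]}}

```text
clock: 9.02
position: [0.5128, 0.125, 0.1154]
ee_rot: [0.707, 0.707, 0.0, 0.0]
ft_force: [-1.9, 0.7, 5.7]
grip_width: 0.226
grasp_force: 38.8
```

{"name": "jog_arm", "arguments": {"increments": [[0.006,0.009,0,0,0,0,-1],[0.0115,0.019,0,0,0,0,-1],[0.0155,0.029,0,0,0,0,-1],[0.019,0.0395,0,0,0,0,-1],[0.021,0.05,0,0,0,0,-1]]}}

```text
clock: 9.43
position: [0.5611, 0.1501, 0.1154]
ee_rot: [0.706, 0.708, 0.001, -0.002]
ft_force: [-9.4, 9.0, 6.7]
grip_width: 0.223
grasp_force: 39.2
```

{"name": "jog_arm", "arguments": {"increments": [[0,0,0,0,0,0,-1],[0,0,0,0,0,0,-1]]}}

```text
clock: 9.6
position: [0.5623, 0.1505, 0.1154]
ee_rot: [0.706, 0.708, 0.002, -0.002]
ft_force: [-0.7, 13.3, 1.4]
grip_width: 0.221
grasp_force: 39.7
```

{"name": "jog_arm", "arguments": {"increments": [[0.004,0.011,0,0,0,0,-1],[0.005,0.022,0,0,0,0,-1],[0.004,0.033,0,0,0,0,-1],[0.002,0.044,0,0,0,0,-1],[0.002,0.044,0,0,0,0,-1]]}}

```text
clock: 10.02
position: [0.6074, 0.1506, 0.1154]
ee_rot: [0.707, 0.707, 0.002, -0.001]
ft_force: [-1.1, 7.3, 3.4]
grip_width: 0.224
grasp_force: 40.7
```

```bash
python3 - <<'E'
from h import *
o=get_obs(); print(o['position'],o['ee_rot'],o['ft_force'],o['joint_pos'].round(2))
b=np.array([.578,.039])
c,W=cam("side"); p=W.reshape(-1,3); save(c,"side4.png")
for z0,z1,r in((.055,.083,.027),(.095,.145,.024)):
    q=p[(p[:,2]>z0)&(p[:,2]<z1)]; q=q[np.hypot(*(q[:,:2]-b).T)<r+.006]
    if len(q)>8: print(z0,len(q),circ(q,r))
q=p[(p[:,2]>.04)&(p[:,2]<.08)&(np.hypot(*(p[:,:2]-o['position'][:2]).T)<.025)]; print("pin",len(q),circ(q,.01))
cv2.imwrite("pics/c4.png",cv2.resize(cv2.imread("pics/side4.png")[120:280,170:310],(525,600)))
E
```

```text
[0.60738391 0.15057429 0.115358  ] [ 0.70690843  0.7073016   0.00187298 -0.00118759] [-1.0741306   7.29655309  3.36187637] [ 0.16  0.52 -0.62  1.59  0.32  1.13 -0.53]
0.055 116 [0.5787 0.0373 0.027 ]
0.095 296 [0.5789 0.0366 0.024 ]
pin 89 [0.6075 0.143  0.01  ]
```

View pics/c4.png

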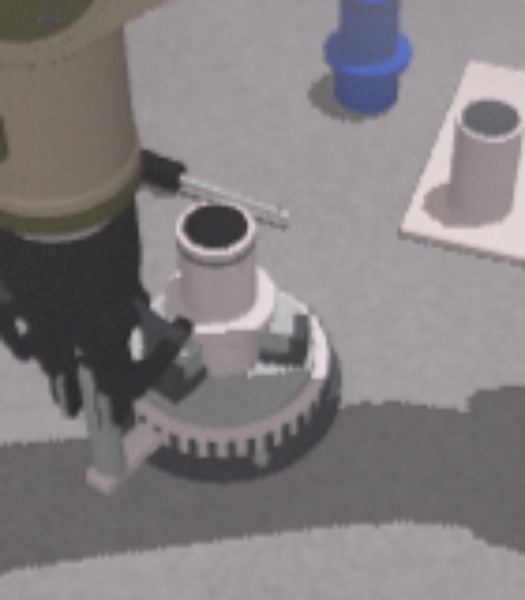

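{"name": "jog_arm", "arguments": {"increments": [[0,0,0,0,0,0,0],[0,0,0,0,0,0,0.3],[0,0,0,0,0,0.1,0.3],[-0.001,0,0,0,0,0.2,0.3],[-0.002,0,0,0,0,0.3,0.3]]}}

```text
clock: 10.48
position: [0.6066, 0.145, 0.1145]
ee_rot: [0.807, 0.591, -0.0, 0.0]
ft_force: [-0.1, -0.3, -0.1]
grip_width: 0.647
grasp_force: 0.0
```

{"name": "jog_arm", "arguments": {"increments": [[0,0,0,0,0,0.1,0.3],[0,0,0,0,0,0.1,0.3],[0,0,0,0,0,0.1,0.3]]}}

```text
clock: 10.73
position: [0.6066, 0.1452, 0.1145]
ee_rot: [0.833, 0.554, -0.0, 0.0]
ft_force: [0.5, 0.1, 1.3]
grip_width: 0.642
grasp_force: 0.0
```

```bash
python3 - <<'E'
from h import *
o=get_obs(); print(o['position'],o['ee_rot'],o['ft_force'],o['grip_width'])
b=np.array([.578,.039])
c,W=cam("side"); p=W.reshape(-1,3); save(c,"side5.png")
for z0,z1,r in((.055,.083,.027),(.095,.145,.024)):
    q=p[(p[:,2]>z0)&(p[:,2]<z1)]; q=q[np.hypot(*(q[:,:2]-b).T)<r+.006]
    if len(q)>8: print(z0,len(q),circ(q,r))
for z0 in(.04,.05,.06,.07):
    q=p[(p[:,2]>z0)&(p[:,2]<z0+.01)&(np.hypot(*(p[:,:2]-[.607,.144]).T)<.02)]; print("pin",z0,len(q),circ(q,.01))
cv2.imwrite("pics/c5.png",cv2.resize(cv2.imread("pics/side5.png")[120:280,170:310],(525,600)))
E
```

```text
[0.60655403 0.14524343 0.1144985 ] [ 8.32763886e-01  5.53628152e-01 -3.48186580e-05  4.21871671e-04] [0.45174253 0.09694787 1.26820217] 0.6424404498424434
0.055 118 [0.5789 0.0377 0.027 ]
0.095 301 [0.579  0.0369 0.024 ]
pin 0.04 21 [0.6071 0.1432 0.01  ]
pin 0.05 22 [0.6069 0.1428 0.01  ]
pin 0.06 19 [0.6069 0.1428 0.01  ]
pin 0.07 19 [0.6068 0.1433 0.01  ]
```

View pics/c5.png

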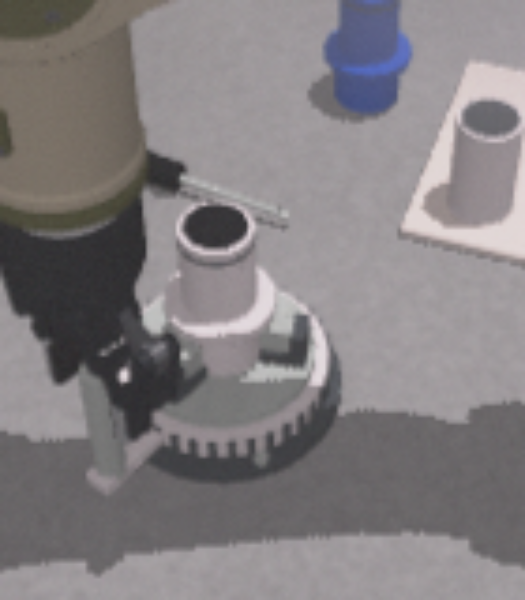

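{"name": "jog_arm", "arguments": {"increments": [[-0.0015,0.0005,0,0,0,0,0],[-0.0015,0.0005,0,0,0,0,-0.5],[-0.0015,0.0005,0,0,0,0,-1],[-0.0015,0.0005,0,0,0,0,-1],[-0.0015,0.0005,0,0,0,0,-1]], "grip_force": 50}}

```text
clock: 11.2
position: [0.6063, 0.1438, 0.1144]
ee_rot: [0.833, 0.553, -0.0, 0.0]
ft_force: [-1.2, -1.2, 2.8]
grip_width: 0.215
grasp_force: 48.6
```

{"name": "jog_arm", "arguments": {"increments": [[0,0,0,0,0,0,-1],[0,0,0,0,0,0,-1],[0.0005,0.0055,0,0,0,0,-1],[0.001,0.011,0,0,0,0,-1],[0.001,0.011,0,0,0,0,-1]]}}

```text
clock: 11.62
position: [0.6163, 0.1415, 0.1143]
ee_rot: [0.833, 0.553, -0.001, -0.001]
ft_force: [-5.1, -0.9, 5.8]
grip_width: 0.22
grasp_force: 49.5
```

{"name": "jog_arm", "arguments": {"increments": [[0,0.0055,0,0,0,0,-1],[0,0.011,0,0,0,0,-1],[0,0.011,0,0,0,0,-1],[0,0.011,0,0,0,0,-1]]}}

```text
clock: 11.95
position: [0.6262, 0.1385, 0.1144]
ee_rot: [0.833, 0.553, -0.0, -0.001]
ft_force: [-5.6, 3.4, 3.3]
grip_width: 0.223
grasp_force: 49.4
```

{"name": "jog_arm", "arguments": {"increments": [[-0.001,0.0055,0,0,0,0,-1],[-0.0015,0.011,0,0,0,0,-1],[-0.0015,0.011,0,0,0,0,-1],[-0.0015,0.011,0,0,0,0,-1]]}}

```text
clock: 12.28
position: [0.6351, 0.1345, 0.1144]
ee_rot: [0.833, 0.553, 0.0, -0.002]
ft_force: [-8.6, 7.8, 4.7]
grip_width: 0.221
grasp_force: 49.6
```

{"name": "jog_arm", "arguments": {"increments": [[0,0,0,0,0,0,-0.3],[0,0,0,0,0,0,0],[0,0,0,0,0,0,0.3],[0,0,0,0,0,0,0.3],[0,0,0,0,0,0,0.3]]}}

```text
clock: 12.7
position: [0.6361, 0.1309, 0.1138]
ee_rot: [0.833, 0.553, -0.0, -0.0]
ft_force: [-2.8, 2.8, -2.7]
grip_width: 0.648
grasp_force: 1.9
```

{"name": "jog_arm", "arguments": {"increments": [[0,0,-0.02,0,0,0,0.3],[0,0,-0.045,0,0,0,0.3],[0,0,-0.075,0,0,0,0.3],[0,0,-0.105,0,0,0,0.3],[0,0,-0.135,0,0,0,0.3]]}}

```text
clock: 13.12
position: [0.637, 0.1299, 0.2512]
ee_rot: [0.834, 0.552, 0.0, 0.001]
ft_force: [-0.6, 0.2, 0.0]
grip_width: 0.648
grasp_force: 0.0
```

{"name": "jog_arm", "arguments": {"increments": [[0.03,0,-0.01,0,0,0,0.3],[0.06,0,-0.02,0,0,0,0.3],[0.09,0,-0.03,0,0,0,0.3],[0.1,0,-0.03,0,0,0,0.3],[0.1,0,-0.03,0,0,0,0.3]]}}

```text
clock: 13.53
position: [0.6758, 0.2259, 0.2795]
ee_rot: [0.833, 0.554, 0.001, -0.0]
ft_force: [-0.0, -0.2, -0.3]
grip_width: 0.646
grasp_force: 0.0
```

```bash
python3 - <<'E'
from h import *
o=get_obs(); print(o['position'],o['ft_force'],o['grip_width'])
b=np.array([.579,.038])
c,W=cam("side"); p=W.reshape(-1,3); save(c,"side6.png")
for z0,z1,r in((.055,.083,.027),(.095,.145,.024)):
    q=p[(p[:,2]>z0)&(p[:,2]<z1)]; q=q[np.hypot(*(q[:,:2]-b).T)<r+.006]
    if len(q)>8: print(z0,len(q),circ(q,r))
q=p[(p[:,2]>.045)&(p[:,2]<.115)&(np.hypot(*(p[:,:2]-[.633,.133]).T)<.025)]; h=circ(q,.01);print("pin",len(q),h)
print("angle",np.degrees(np.arctan2(h[1]-.0375,h[0]-.579)))
q=p[(p[:,2]>.148)&(p[:,2]<.165)&(np.hypot(*(p[:,:2]-b).T)<.03)]; print("top",np.median(q[:,2]))
c2,_=cam("top"); save(c2,"top6.png")
im=np.hstack([cv2.resize(cv2.imread("pics/side6.png")[140:280,170:310],(400,400)),cv2.resize(cv2.imread("pics/top6.png")[120:220,170:270],(400,400))])
cv2.imwrite("pics/c6.png",im)
E
```

```text
[0.67579162 0.22594352 0.27947286] [-0.0306085  -0.17813623 -0.34208049] 0.6455582450227266
0.055 113 [0.5791 0.0381 0.027 ]
0.095 298 [0.5789 0.0367 0.024 ]
pin 2 [0.6217 0.1561 0.01  ]
angle 70.19941296624367
top 0.15488370760521433
```

View pics/c6.png

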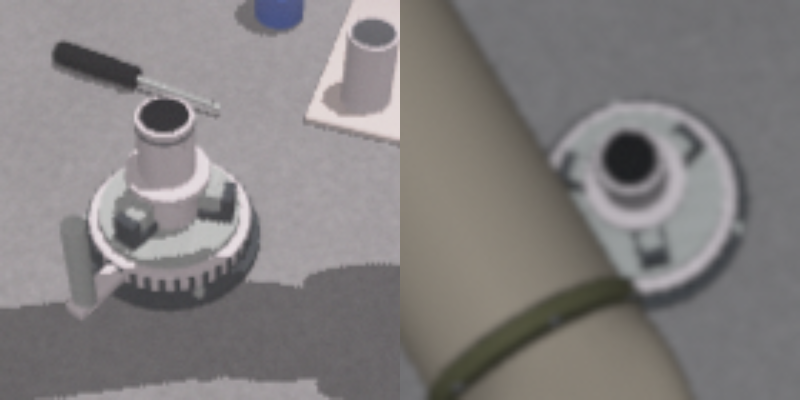

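```bash
python3 - <<'E'
from h import *
c,W=cam("side"); p=W.reshape(-1,3)
m=(np.hypot(*(p[:,:2]-[.61,.145]).T)<.04)
q=p[m&(p[:,2]>.05)&(p[:,2]<.117)]; h=circ(q,.01); print(len(q),h,np.degrees(np.arctan2(h[1]-.0375,h[0]-.579)), np.hypot(h[1]-.0375,h[0]-.579))
for nm,w in(("now",p),("start",np.load("side1.npz")["W"].reshape(-1,3))):
    q=w[(np.hypot(*(w[:,:2]-[.579,.0375]).T)<.075)&(w[:,2]>.067)&(w[:,2]<.079)]
    a=np.degrees(np.arctan2(*(q[:,:2]-[.579,.0375]).T[::-1])); r=np.hypot(*(q[:,:2]-[.579,.0375]).T)
    for A in(73.5,-46,-166):
        s=abs((a-A+180)%360-180)<12
        if s.sum()>4: print(nm,A,s.sum(),np.percentile(r[s],[5,50,95]).round(4))
E
```

```text
170 [0.6066 0.1431 0.01  ] 75.35262472763696 0.10914724000175179
now 73.5 81 [0.0303 0.0462 0.0569]
now -166 69 [0.0338 0.046  0.0572]
start 73.5 99 [0.0373 0.054  0.0657]
start -46 80 [0.0353 0.0511 0.0647]
start -166 90 [0.0379 0.0532 0.0656]
```

{"name": "jog_arm", "arguments": {"increments": [[-0.025,-0.008,0,0,0,0,0.3],[-0.05,-0.016,0,0,0,0,0.3],[-0.075,-0.024,0,0,0,0,0.3],[-0.103,-0.0315,0,0,0,0,0.3],[-0.103,-0.0315,0,0,0,0,0.3]]}}

```text
clock: 14.1
position: [0.6048, 0.1332, 0.2796]
ee_rot: [0.836, 0.549, -0.001, 0.002]
ft_force: [0.0, -1.6, -0.7]
grip_width: 0.646
grasp_force: 0.0
```

{"name": "jog_arm", "arguments": {"increments": [[0,0,0.03,0,0,0,0.3],[0,0,0.06,0,0,0,0.3],[0,0,0.09,0,0,0,0.3],[0,0,0.1,0,0,0,0.3],[0,0,0.1,0,0,0,0.3]]}}

```text
clock: 14.52
position: [0.6051, 0.1382, 0.1767]
ee_rot: [0.834, 0.552, -0.002, -0.0]
ft_force: [-0.4, -0.7, -0.1]
grip_width: 0.647
grasp_force: 0.0
```

{"name": "jog_arm", "arguments": {"increments": [[0.004,0,0,0,0,0,0.3],[0.005,0,0.02,0,0,0,0.3],[0.005,0,0.04,0,0,0,0.3],[0.005,0,0.062,0,0,0,0.3],[0.005,0,0.062,0,0,0,0.3]]}}

```text
clock: 14.93
position: [0.6076, 0.1445, 0.1156]
ee_rot: [0.834, 0.552, -0.001, -0.0]
ft_force: [-0.5, -0.8, -0.7]
grip_width: 0.655
grasp_force: 0.0
```

{"name": "jog_arm", "arguments": {"increments": [[0,0,0,0,0,0,-0.3],[0,0,0,0,0,0,-0.7],[0,0,0,0,0,0,-1],[0,0,0,0,0,0,-1],[0,0,0,0,0,0,-1]]}}

```text
clock: 15.35
position: [0.6093, 0.1458, 0.12]
ee_rot: [0.833, 0.553, 0.002, 0.0]
ft_force: [-2.0, 0.4, 6.7]
grip_width: 0.219
grasp_force: 48.5
```

{"name": "jog_arm", "arguments": {"increments": [[0,0,0,0,0,0,-1],[0,0,0,0,0,0,-1]]}}

```text
clock: 15.52
position: [0.6093, 0.1458, 0.1199]
ee_rot: [0.833, 0.553, 0.002, 0.0]
ft_force: [-2.5, 0.0, 6.4]
grip_width: 0.219
grasp_force: 48.5
```

{"name": "jog_arm", "arguments": {"increments": [[0.0005,0.0055,0,0,0,0,-1],[0.001,0.011,0,0,0,0,-1],[0.001,0.0165,0,0,0,0,-1],[0.001,0.0165,0,0,0,0,-1],[0.001,0.0165,0,0,0,0,-1]]}}

```text
clock: 15.93
position: [0.6242, 0.1417, 0.1199]
ee_rot: [0.833, 0.553, 0.002, -0.001]
ft_force: [-4.0, 3.7, 6.6]
grip_width: 0.213
grasp_force: 49.4
```

{"name": "jog_arm", "arguments": {"increments": [[0,0.003,0,0,0,0,-1],[-0.0005,0.0065,0,0,0,0,-1],[-0.0005,0.0065,0,0,0,0,-1],[-0.0005,0.0065,0,0,0,0,-1]]}}

```text
clock: 16.27
position: [0.6292, 0.1398, 0.1199]
ee_rot: [0.833, 0.553, 0.001, -0.001]
ft_force: [-8.3, 5.7, 7.4]
grip_width: 0.217
grasp_force: 49.5
```

{"name": "jog_arm", "arguments": {"increments": [[0,-0.001,0,0,0,0,-1],[0,-0.002,0,0,0,0,-1],[0,-0.002,0,0,0,0,-1]]}}

```text
clock: 16.52
position: [0.6278, 0.1405, 0.1199]
ee_rot: [0.833, 0.553, 0.002, -0.001]
ft_force: [-5.4, 6.1, 5.9]
grip_width: 0.218
grasp_force: 49.2
```

{"name": "jog_arm", "arguments": {"increments": [[0,-0.001,0,0,0,0,-1],[0,-0.002,0,0,0,0,-1],[0,-0.002,0,0,0,0,-1]]}}

```text
clock: 16.77
position: [0.6265, 0.141, 0.1199]
ee_rot: [0.833, 0.553, 0.002, -0.001]
ft_force: [-2.4, 6.6, 4.2]
grip_width: 0.221
grasp_force: 49.1
```

{"name": "jog_arm", "arguments": {"increments": [[0,-0.001,0,0,0,0,-1],[0,-0.002,0,0,0,0,-1],[0,-0.002,0,0,0,0,-1]]}}

```text
clock: 17.02
position: [0.6251, 0.1416, 0.1199]
ee_rot: [0.833, 0.553, 0.003, -0.0]
ft_force: [0.8, 5.8, 2.3]
grip_width: 0.222
grasp_force: 49.0
```

{"name": "jog_arm", "arguments": {"increments": [[0,-0.001,0,0,0,0,-1],[0,-0.001,0,0,0,0,-1]]}}

```text
clock: 17.18
position: [0.6245, 0.1419, 0.12]
ee_rot: [0.833, 0.553, 0.003, -0.0]
ft_force: [2.3, 7.0, 1.8]
grip_width: 0.216
grasp_force: 49.0
```

{"name": "jog_arm", "arguments": {"increments": [[0,0,0,0,0,0,-0.5],[0,0,0,0,0,0,-0.45],[0,0,0,0,0,0,-0.4],[0,0,0,0,0,0,-0.3],[0,0,0,0,0,0,-0.2]], "grip_force": 20}}

```text
clock: 17.6
position: [0.6233, 0.1386, 0.1173]
ee_rot: [0.834, 0.552, -0.0, 0.0]
ft_force: [-1.5, -0.1, 1.6]
grip_width: 0.399
grasp_force: 0.7
```

```bash
cat > m.py <<'E'
from h import *
o=get_obs(); print(o['position'],o['ft_force'],o['grip_width'],o['grasp_force'])
c,W=cam("side"); p=W.reshape(-1,3)
q=p[(np.hypot(*(p[:,:2]-[.618,.14]).T)<.035)&(p[:,2]>.042)&(p[:,2]<.08)]
h=circ(q,.01); print(len(q),h,np.degrees(np.arctan2(h[1]-.0375,h[0]-.579)), np.hypot(h[1]-.0375,h[0]-.579))
E
python3 m.py
```

```text
[0.62325479 0.13863902 0.11729245] [-1.53513676 -0.10775475  1.6414625 ] 0.39915245849330466 0.7217015326023102
87 [0.6166 0.1401 0.01  ] 69.87354233511805 0.10927268643169713
```

{"name": "jog_arm", "arguments": {"increments": [[0,-0.0005,0,0,0,0,-0.2],[0,-0.001,0,0,0,0,-0.2],[0,-0.0015,0,0,0,0,-0.2],[0,-0.0015,0,0,0,0,-0.2],[0,-0.0015,0,0,0,0,-0.2]]}}

```text
clock: 18.07
position: [0.6218, 0.1395, 0.1172]
ee_rot: [0.834, 0.552, -0.0, 0.0]
ft_force: [-0.9, -0.7, 0.4]
grip_width: 0.401
grasp_force: 0.6
```

{"name": "jog_arm", "arguments": {"increments": [[0,-0.0005,0,0,0,0,-0.2],[0,-0.001,0,0,0,0,-0.2],[0,-0.0015,0,0,0,0,-0.2],[0,-0.0015,0,0,0,0,-0.2],[0,-0.0015,0,0,0,0,-0.2]]}}

```text
clock: 18.48
position: [0.6204, 0.1404, 0.1173]
ee_rot: [0.833, 0.553, 0.0, -0.0]
ft_force: [-0.6, -0.3, 0.4]
grip_width: 0.401
grasp_force: 0.6
```

```bash
python3 m.py
```

```text
[0.62041088 0.14041604 0.11730096] [-0.60036932 -0.31252145  0.39347904] 0.4008558669045048 0.6364025361835957
90 [0.6137 0.1412 0.01  ] 71.49877500130194 0.10935163464713274
```

{"name": "jog_arm", "arguments": {"increments": [[0,-0.0005,0,0,0,0,-0.2],[0,-0.001,0,0,0,0,-0.2],[0,-0.0015,0,0,0,0,-0.2],[0,-0.002,0,0,0,0,-0.2],[0,-0.002,0,0,0,0,-0.2]]}}

```text
clock: 18.95
position: [0.6186, 0.1411, 0.1174]
ee_rot: [0.833, 0.553, 0.0, 0.0]
ft_force: [-0.3, -0.1, 0.5]
grip_width: 0.403
grasp_force: 0.4
```

{"name": "jog_arm", "arguments": {"increments": [[0,-0.0005,0,0,0,0,-0.2],[0,-0.001,0,0,0,0,-0.2],[0,-0.0015,0,0,0,0,-0.2],[0,-0.002,0,0,0,0,-0.2],[0,-0.002,0,0,0,0,-0.2]]}}

```text
clock: 19.37
position: [0.6168, 0.1419, 0.1174]
ee_rot: [0.833, 0.553, 0.0, 0.0]
ft_force: [-0.9, 0.9, 1.8]
grip_width: 0.401
grasp_force: 0.3
```

```bash
python3 m.py
```

```text
[0.61677953 0.14193697 0.1173602 ] [-0.88785334  0.89370775  1.78859895] 0.4011916621091233 0.26381864212453365
86 [0.61   0.1423 0.01  ] 73.52170246207956 0.10928879174004992
```

{"name": "jog_arm", "arguments": {"increments": [[0,-0.0005,0,0,0,0,-0.2],[0,-0.001,0,0,0,0,-0.2],[0,-0.0015,0,0,0,0,-0.2],[0,-0.002,0,0,0,0,-0.2],[0,-0.0025,0,0,0,0,-0.2]]}}

```text
clock: 19.83
position: [0.6145, 0.1429, 0.1173]
ee_rot: [0.833, 0.553, 0.0, 0.0]
ft_force: [0.6, 0.2, -0.3]
grip_width: 0.4
grasp_force: 0.0
```

{"name": "jog_arm", "arguments": {"increments": [[0,-0.0005,0,0,0,0,-0.2],[0,-0.001,0,0,0,0,-0.2],[0,-0.0015,0,0,0,0,-0.2],[0,-0.002,0,0,0,0,-0.2],[0,-0.0025,0,0,0,0,-0.2]]}}

```text
clock: 20.25
position: [0.6122, 0.1438, 0.1173]
ee_rot: [0.833, 0.553, 0.0, 0.0]
ft_force: [-0.2, -0.3, -0.3]
grip_width: 0.399
grasp_force: 0.0
```

```bash
python3 m.py
```

```text
[0.61216291 0.14382625 0.11731707] [-0.19820181 -0.33508961 -0.2850181 ] 0.39872065844067156 0.0
83 [0.6092 0.1423 0.01  ] 73.92471464511246 0.10906456803196903
```

{"name": "jog_arm", "arguments": {"increments": [[0,0.001,0,0,0,0,0.1],[0,0,-0.02,0,0,0,0.1],[0,0,-0.045,0,0,0,0.1],[0,0,-0.075,0,0,0,0.1],[0,0,-0.1,0,0,0,0.1]]}}

```text
clock: 20.72
position: [0.6123, 0.1438, 0.2191]
ee_rot: [0.833, 0.553, 0.0, 0.0]
ft_force: [0.4, -0.4, 0.7]
grip_width: 0.553
grasp_force: 0.0
```

{"name": "jog_arm", "arguments": {"increments": [[0.03,0,-0.01,0,0,0,0.1],[0.06,0,-0.02,0,0,0,0.1],[0.09,0,-0.03,0,0,0,0.1],[0.1,0,-0.03,0,0,0,0.1],[0.1,0,-0.03,0,0,0,0.1]]}}

```text
clock: 21.13
position: [0.6509, 0.2395, 0.2472]
ee_rot: [0.832, 0.554, 0.0, -0.001]
ft_force: [-0.3, -0.4, -1.0]
grip_width: 0.547
grasp_force: 0.0
```

```bash
python3 m.py; python3 - <<'E'
from h import *
b=np.array([.579,.038])
c,W=cam("side"); p=W.reshape(-1,3); save(c,"side7.png")
for z0,z1,r in((.055,.083,.027),(.095,.145,.024)):
    q=p[(p[:,2]>z0)&(p[:,2]<z1)]; q=q[np.hypot(*(q[:,:2]-b).T)<r+.006]; print(z0,len(q),circ(q,r))
cv2.imwrite("pics/c7.png",cv2.resize(cv2.imread("pics/side7.png")[140:280,170:310],(560,560),interpolation=cv2.INTER_CUBIC))
E
```

```text
[0.65086155 0.23950194 0.24719196] [-0.29034633 -0.38282728 -0.95069291] 0.5472385430061651 0.0
84 [0.6093 0.1423 0.01  ] 73.87424779628687 0.10909230036991611
0.055 109 [0.5791 0.0377 0.027 ]
0.095 301 [0.5789 0.0369 0.024 ]
```

View pics/c7.png

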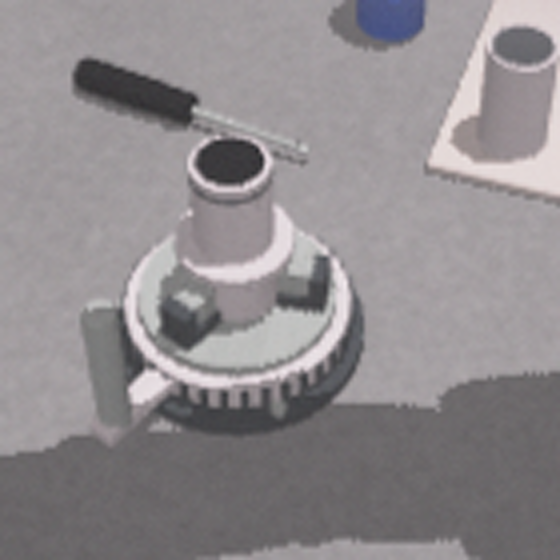

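The picture shows the barrel upright and centred, with both visible jaws against the foot. The handle at crop position (105,365) is free and holding its place, and the arm is clear of everything.

```bash
python3 -c "
from workcell import workorder
print(workorder.hand_in())"
```

```text
the job is handed in; nothing more can be done
None
```

I handed the job in at about 21 s: the barrel stands upright and centred on the chuck's seat, the jaws are closed on its foot and the gripper is clear. The hand-in gave no verdict. I could not measure the jaw forces; from how the handle sprang back I estimate about 6 N each, roughly 2 N either way, against the 3 N needed.

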